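# Find the thumb notch in the centrifuge rim and release its lid

## Task

Open the round centrifuge on the bench: rest a shut fingertip on top of its rim, feel along the rim until you find the thumb notch hidden in it, and press the catch inside the notch all the way down so that the lid springs open. Then take the hand away and leave the lid standing open. Only touch: do not knock, shove or pick up anything else on the bench.

Things in the scene. Friction and masses are not known exactly. Their poses are not given: they have to be found in the camera images.
- mat: Round dark-grey anti-slip mat, diameter 244 mm, 4 mm thick, fixed; origin at the centre of its underside, on the bench top; its yaw tells nothing. On its exact centre, held by suction feet and turned by an unknown amount, stands the centrifuge: a round white machine 210 mm in diameter, its rim 124 mm above the bench.
- rim_centre (a point): Centre of the centrifuge's top, at the height of the rim (axes as the mat's). The rim is a flat white ring 75 to 105 mm from here, with one thumb notch: a gap through its full width, open above and outward, 52 mm wide at mid rim, with radial walls. Seen from here the notch's middle lies within 1.2 rad either side of the direction -x, towards the robot's side.
- catch (a joint): Dark-grey thumb pad in the notch, 45 mm wide, 25 deep, middle 90 mm from the rim's centre. At rest its upper face slopes down inward, 7 to 14 mm below the rim. Sprung rocker hinged near the lid: 0 rad at rest, 0.25 rad fully down (then level, 16 mm below the rim). At its middle 4 N start it and 7 N hold it fully down; it springs back when let go. It frees the lid at 0.15 rad.
- lid (a joint): Clear domed lid inside the rim: radius 73 mm, edge 2 mm below the rim, middle 19 mm above it; hinged opposite the notch between two grey lugs 8 mm higher than the rim. 0 rad shut and latched, 1.15 rad fully open. Once the catch frees it, a spring lifts it with about 1 N at its free edge in about 1 s and keeps it open, its free edge some 150 mm above the rim.
- tube_rack: Blue tube rack with capped tubes, 70 x 150 x 49 mm, loose; origin at the centre of its underside. A bystander.
- tip_box: Blue pipette-tip box with a clear lid, 85 x 122 x 71 mm, loose; origin at the centre of its underside. A bystander.
- timer: White bench timer, 64 x 64 x 16 mm, loose; origin at the centre of its underside. A bystander.
- filter_capsule: Teal filter capsule standing upright, diameter 64 mm, 72 mm tall, loose; origin at the centre of its underside. A bystander.
- sample_jar: Amber jar with a white cap, diameter 58 mm, 62 mm tall, loose; origin at the centre of its underside. A bystander.
- media_bottle: Clear bottle with a blue cap, diameter 86 mm, 176 mm tall, loose; origin at the centre of its underside. A bystander.
- spray_bottle: White spray bottle with a blue head, diameter 74 mm, 187 mm tall, loose; origin at the centre of its underside. A bystander.
Mind the look-alikes: they are no part of the job. What is shaped like the mat but green is not meant.

How it is judged:
By the outcome, as a careful person would: the job done as asked, in the order asked, and still so for the second after the job is handed in, with the robot touching nothing.
It also fails if it takes over 64 s, if anything falls off the work surface, if the arm or the gripper's body presses on something with over 40 N, if the wrist force passes 120 N, or if a joint passes its speed limit or range.

## Robot

A 6-joint arm with a two-finger parallel gripper is mounted at the origin on the work surface. World frame = base frame: x ahead of the robot, y to its left, z up, the work surface at z = 0. Lengths are in m, angles in degrees, forces in N, time in s.
With the tool pointing down it reaches from about 0.25 to 0.725 m from the base axis. Payload 9.7 kg.
Tool frame: the origin (TCP) lies between the finger pads; the fingertips stand 11 mm ahead of it and the grasp point (between the pads) lies 8 mm behind it; z points along the fingers, x is the direction in which the jaws open and shut, and the axes are right-handed (so a half turn about z gives the same grasp; the last joint's range is limited). The gripper opens to 85 mm and grips with 20 to 120 N. Pads are 22 mm wide; open, the fingers measure 114 mm over their backs; the gripper's body (76 mm by 85 mm) begins 54 mm behind the grasp point. The pads swing forward as they close: fully open they stand 13 mm farther back than shut.
Start: joints at [71.792, 4.979, 10.078, 95.1, 0, 90], TCP at [0.172, 0.522, 0.242] pointing down, gripper open.
Joint ranges: [-179.16, 179.16], [-48.56, 103.87], [-65.8, 70.77], [-126.05, 130.52], [-82.76, 87.17], [-180, 180]. Speed limits (degrees/s): [127.2, 127.2, 147.25, 180, 180, 180].

## Interface

Orientations are given as [roll, pitch, yaw] about the fixed x, y, z axes, in that order (R = Rz(yaw) Ry(pitch) Rx(roll)).
In Python, from workcell import get_obs, camera, job_done, spotter gives the robot as it stands.
- The arm moves only by the tool play_rows, never from a script. Its argument "rows" is a list of rows, each a list of 3 entries, a list of its own where there are three numbers: the closure, from 0 (fully open) to 1 (shut), then the shift along the tool's x, y, z in cm, then the turn, a rotation vector about the tool's x, y, z in degrees. In form: [[claw, [x, y, z], [wx, wy, wz]], ...]. A call has 1 to 12 rows; each row shifts and turns the pose as measured when the row begins, along the tool's axes as they then stand; what a row does not reach is not made up. A row lasts 1/10 s, in which the tool goes at most 50 mm and 8.59 degrees, less where a joint would pass 70% of its speed; a pose out of reach is approached as far as the arm can. A call is refused whole if a number of a shift passes 5 or a number of a turn 8.59, either way. A call with a gripper value outside its range is refused whole. The fingers move at their own pace and stop on an object; "newtons" is the grip in N (left out, the last holds). Time passes only in rows, so rows that do not move let the fingers close. It gives the time, the measured TCP pose, the force and the opening at its end, in the units of the state.
- get_obs(): the state, without advancing time (a new reading comes with each control period).
- camera(name): name is "scene" or "top" or "wrist"; returns a dict with "img" (420x560x3 uint8, red, green, blue), "intrinsics" (3x3 intrinsics, pixels), "xyz" and "orientation" of the camera in the world. Camera axes: x right, y down, z forward; pixel columns grow to the right and rows downward; lengths in m; the calibration is good to about 2 mm. A picture is of the moment at which its call begins. There is no depth.
- job_done(): hands the job in, once; it reports no verdict.
Trained networks look in a picture, given as the dict that the camera call returned (one of the last four; its "shot" number tells which), for a name from the list of things; names that differ only in an ending like _2 or _b are one class to them, and where a whole thing is asked for, a point or a joint stands for the part that bears it (a point fixed in the world has none). Each returns a list of dicts, best first, with "confidence" (0 to 1); they miss things now and then, are a little off and sometimes report something else, mostly with a low value. They report only what shows in the picture. A call takes as long as a camera call. They do not tell look-alikes from the thing itself.
- spotter.spot_in(picture, thing): "point" ([x, y, z] in m, in world coordinates, good to about 4 mm: the middle of the surface that is visible of it).
- spotter.trace(picture, thing): "pixels" (420x560 bool, what is visible of it).
The state is a dict: "time": time; "q": joint angles; "qd": joint speeds; "joint_efforts": joint torques, N m; "ee_pos": TCP position; "tcp_rot": TCP orientation; "wrist_force": force on the tool from outside, world axes, zero at the start; "torque": the same for the moment, N m; "opening": finger opening in m.
Only numpy, scipy, OpenCV 4.12 (cv2) and the standard library are available. Lean on these libraries where they do the work, as an engineer would, in place of code of your own. Each camera call takes 0.05 s, during which the arm holds its last target.

## Working session

There is one attempt and no reset: what is moved stays moved. The work goes in short steps, Python scripts to look and compute and a tool call to move; the robot and the scene stay as the last step left them, time stands still between calls to the robot, and variables do not carry over. Pictures are saved under pics/ and viewed, and the job is handed in when it is done.

Besides the shell and the picture viewer there is one more tool, called after "Call:" by a JSON object that holds its "name" and its "arguments". play_rows: Moves the arm, as the interface text tells. Its arguments: {"type":"object","properties":{"rows":{"type":"array","items":{"type":"array"}},"newtons":{"type":"number"}},"required":["rows"]}

```bash
mkdir -p pics; ls
python3 - <<'E'
from workcell import get_obs, camera, spotter
import cv2
o=get_obs(); print({k:o[k] for k in('time','ee_pos','tcp_rot','wrist_force','opening')})
for n in('scene','top'):
    p=camera(n); cv2.imwrite(f'pics/{n}0.png',p['img'][:,:,::-1]); print(n,p['xyz'],p['orientation'],p['intrinsics'])
    for t in('mat','rim_centre','catch','lid'):
        try: print(t,[(r['point'],r['confidence']) for r in spotter.spot_in(p,t)])
        except Exception as e: print(t,e)
E
```

```text
pics
{'time': 0.0, 'ee_pos': array([0.17180242, 0.52224198, 0.24157509]), 'tcp_rot': array([1.79999713e+02, 7.70090217e-02, 7.17896387e+01]), 'wrist_force': array([ 0.37776205, -0.18373292, -0.85947325]), 'opening': 0.08523250899670042}
scene [ 0.89023311 -0.38629483  1.05984081] [-149.86946455   -0.1585653    41.92033197] [[384.41385589   0.         276.23526764]
 [  0.         384.41385589 212.93244434]
 [  0.           0.           1.        ]]
mat [([0.6689, -0.1264, 0.0008], 0.77), ([0.2727, 0.3018, 0.0064], 0.68)]
rim_centre [([0.2727, 0.2991, 0.0003], 0.93), ([0.2588, -0.307, 0.0051], 0.86), ([0.6749, -0.1259, 0.0013], 0.83)]
catch []
lid [([0.6091, -0.0593, 0.1343], 0.82)]
top [0.41966147 0.0368848  1.40337901] [-175.99734159   -0.8272662   -89.70970467] [[509.64068437   0.         272.23809506]
 [  0.         509.64068437 210.72864092]
 [  0.           0.           1.        ]]
mat [([0.2561, -0.3046, 0.0031], 0.96), ([0.269, 0.302, 0.0089], 0.88), ([0.5194, -0.0043, 0.0021], 0.59)]
rim_centre [([0.2539, -0.2974, 0.0015], 0.81), ([0.2698, 0.3037, 0.0025], 0.72), ([0.5206, -0.0082, 0.0011], 0.58), ([0.7324, -0.1928, 0.1336], 0.35)]
catch [([0.5331, 0.0052, 0.1129], 0.63)]
lid [([0.6006, -0.054, 0.1392], 0.58)]
```

View pics/scene0.png

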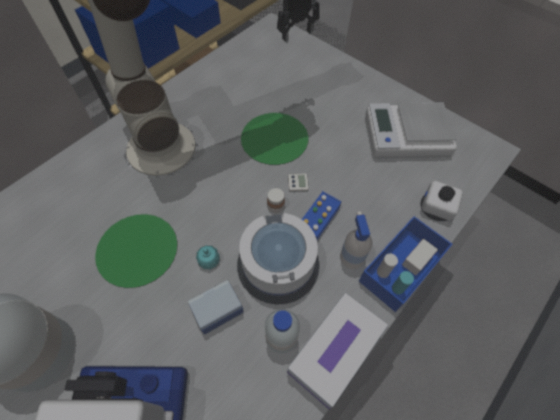

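View pics/top0.png

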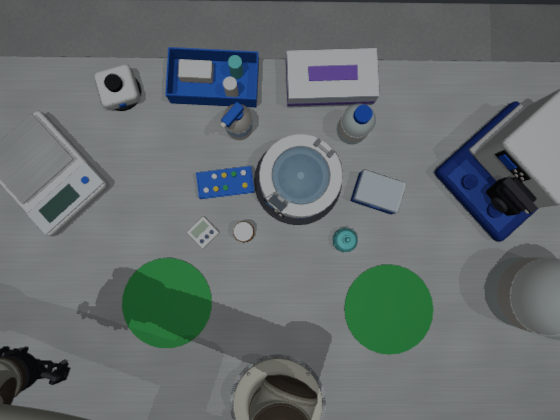

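Run:
```python
from workcell import get_obs, camera, spotter
import cv2,numpy as np
from scipy.spatial.transform import Rotation as R
from scipy.optimize import least_squares
for n,(r0,r1,c0,c1) in(('scene',(200,310,220,340)),('top',(120,240,240,360))):
    p=camera(n); cv2.imwrite(f'pics/{n}crop.png',cv2.resize(p['img'][r0:r1,c0:c1,::-1],None,fx=5,fy=5,interpolation=cv2.INTER_CUBIC))
    Rc=R.from_euler('xyz',p['orientation'],degrees=True).as_matrix();K=p['intrinsics'];c=np.array(p['xyz'])
    def ray(uv,z):
        d=Rc@np.linalg.inv(K)@[uv[0],uv[1],1]; return c+d*(z-c[2])/d[2]
    for t in('catch','lid'):
        for r in spotter.trace(p,t):
            m=r['pixels']; v,u=np.nonzero(m); print(n,t,r['confidence'],m.sum(),u.mean(),v.mean(),u.min(),u.max(),v.min(),v.max(), ray((u.mean(),v.mean()),.114 if t=='catch' else .124))
    for t in('mat','tube_rack','tip_box','timer','filter_capsule','sample_jar','media_bottle','spray_bottle'):
        print(n,t,[(np.round(r['point'],3),r['confidence']) for r in spotter.spot_in(p,t)][:3])
    # project rim circle for guess
```

```text
scene catch 0.43 130 274.53076923076924 218.3923076923077 266 282 214 222 [0.53374896 0.0074491  0.114     ]
scene lid 0.65 2147 278.2934326967862 246.90824406148113 252 305 222 276 [ 0.60364517 -0.05499027  0.124     ]
scene mat [(array([ 0.67 , -0.129,  0.003]), 0.75), (array([0.272, 0.3  , 0.006]), 0.68), (array([ 0.257, -0.309,  0.006]), 0.56)]
scene tube_rack [(array([0.602, 0.15 , 0.041]), 0.74)]
scene tip_box [(array([ 0.58 , -0.273,  0.072]), 0.63), (array([ 0.67 , -0.125,  0.   ]), 0.47)]
scene timer [(array([0.459, 0.2  , 0.016]), 0.84)]
scene filter_capsule [(array([ 0.445, -0.183,  0.043]), 0.68), (array([0.533, 0.01 , 0.112]), 0.17)]
scene sample_jar [(array([0.466, 0.088, 0.057]), 0.74), (array([ 0.759, -0.211,  0.132]), 0.55)]
scene media_bottle [(array([ 0.759, -0.216,  0.134]), 0.66)]
scene spray_bottle [(array([0.752, 0.096, 0.119]), 0.7)]
top catch 0.57 208 277.65865384615387 201.39903846153845 269 286 194 210 [0.53382551 0.00507475 0.114     ]
top lid 0.91 2586 300.6813611755607 174.39791183294665 272 329 146 203 [ 0.6019157  -0.05267615  0.124     ]
top mat [(array([0.269, 0.302, 0.008]), 0.95), (array([ 0.518, -0.004, -0.001]), 0.93), (array([ 0.256, -0.307,  0.005]), 0.77)]
top tube_rack [(array([0.594, 0.147, 0.038]), 0.95)]
top tip_box [(array([ 0.566, -0.263,  0.07 ]), 0.61)]
top timer [(array([0.458, 0.207, 0.018]), 0.77)]
top filter_capsule [(array([ 0.436, -0.179,  0.045]), 0.74)]
top sample_jar [(array([ 0.565, -0.262,  0.075]), 0.62), (array([0.46 , 0.096, 0.064]), 0.59)]
top media_bottle [(array([ 0.732, -0.191,  0.133]), 0.94), (array([ 0.52 , -0.008,  0.004]), 0.56)]
top spray_bottle [(array([0.734, 0.109, 0.126]), 0.93)]
```

View pics/topcrop.png

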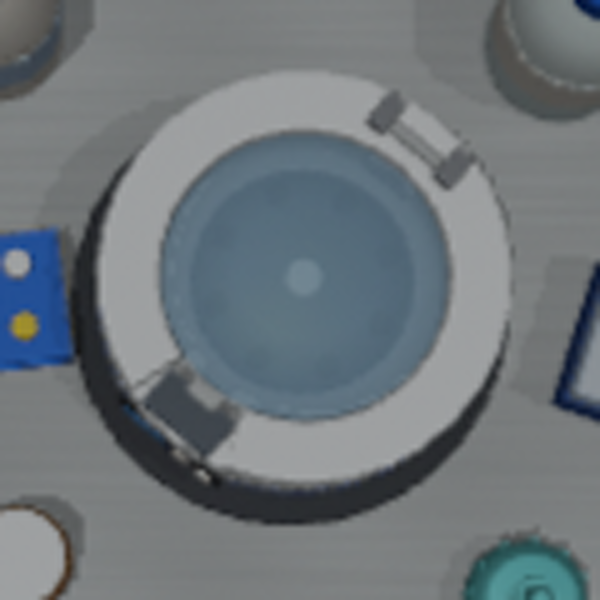

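View pics/scenecrop.png

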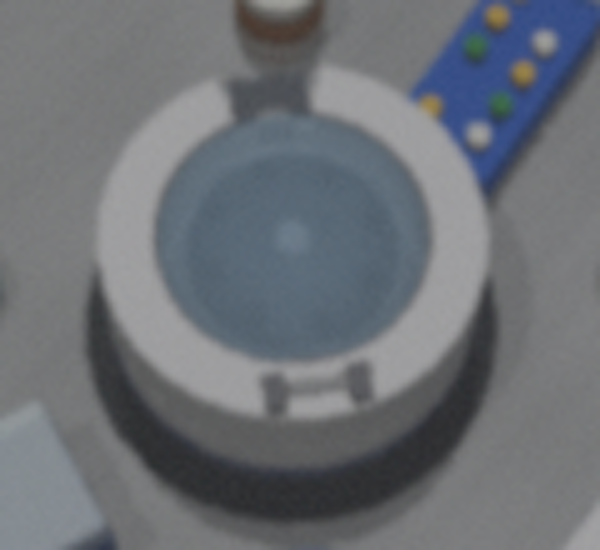

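```bash
cat > h.py <<'E'
from workcell import get_obs, camera, spotter
import cv2,numpy as np
from scipy.spatial.transform import Rotation as R
def proj(p,X):
    Rc=R.from_euler('xyz',p['orientation'],degrees=True).as_matrix()
    x=(np.atleast_2d(X)-np.array(p['xyz']))@Rc; x=x@p['intrinsics'].T
    return x[:,:2]/x[:,2:]
E
python3 - <<'E'
from h import *
from scipy.optimize import minimize
th=np.linspace(0,2*np.pi,240,endpoint=False)
for n in('scene','top'):
    p=camera(n); g=cv2.GaussianBlur(p['img'],(3,3),0).astype(np.float32).mean(2)
    def samp(c,r):
        X=np.c_[c[0]+r*np.cos(th),c[1]+r*np.sin(th),np.full(len(th),.124)]
        uv=proj(p,X).astype(np.float32); return cv2.remap(g,uv[:,:1].copy(),uv[:,1:].copy(),cv2.INTER_LINEAR).mean()
    for rs in ((.075,1),(.105,-1)):
        f=lambda c:-rs[1]*(samp(c,rs[0]+.004)-samp(c,rs[0]-.004))
        best=min(((f((x,y)),x,y) for x in np.arange(.585,.62,.001) for y in np.arange(-.072,-.036,.001)))
        print(n,rs,best)
E
```

```text
scene (0.075, 1) (np.float32(-35.98327), np.float64(0.601), np.float64(-0.05299999999999998))
scene (0.105, -1) (np.float32(-38.709793), np.float64(0.602), np.float64(-0.05399999999999998))
top (0.075, 1) (np.float32(-44.263542), np.float64(0.601), np.float64(-0.05199999999999998))
top (0.105, -1) (np.float32(-57.34989), np.float64(0.6), np.float64(-0.050999999999999976))
```

```bash
cat >> h.py <<'E'
C=np.array([.601,-.0525]); A=np.radians(138.8)
n=np.array([np.cos(A),np.sin(A),0]); up=np.array([0,0,1.])
def Rt(t=30):
    s,c=np.sin(np.radians(t)),np.cos(np.radians(t))
    z=-s*n-c*up; x=np.array([np.sin(A),-np.cos(A),0]); return np.c_[x,np.cross(z,x),z]
def tcp_for(ang,r,z,t=30):   # contact-edge at polar ang offset (deg), radius r, height z
    a=A+np.radians(ang); T=Rt(t)
    p=np.array([C[0]+r*np.cos(a),C[1]+r*np.sin(a),z])
    return p-T@np.array([0,-.011,.011])
def delta(pos,Rg):
    o=get_obs(); Rn=R.from_euler('xyz',o['tcp_rot'],degrees=True)
    d=Rn.inv().apply(pos-o['ee_pos'])*100
    w=(Rn.inv()*R.from_matrix(Rg)).as_rotvec(degrees=True)
    return np.round(d,2),np.round(w,2)
def edge():
    o=get_obs(); Rn=R.from_euler('xyz',o['tcp_rot'],degrees=True)
    p=o['ee_pos']+Rn.apply([0,-.011,.011]); q=p[:2]-C
    a=(np.degrees(np.arctan2(q[1],q[0])-A)+180)%360-180
    return 't%.2f ang %.1f r %.1f z %.1f F %s'%(o['time'],a,1e3*np.hypot(*q),1e3*p[2],np.round(o['wrist_force'],1))
E
python3 - <<'E'
from h import *
print(Rt(),tcp_for(38,.092,.165)); print(delta(tcp_for(38,.092,.165),Rt())); 
T=Rt(0); print(delta(tcp_for(38,.092,.23),T))
E
```

```text
[[ 0.65868946  0.65161043  0.37620745]
 [ 0.75241491 -0.57044181 -0.32934473]
 [ 0.          0.5        -0.8660254 ]] [ 0.51217288 -0.05001649  0.18002628]
(array([-43.75,  50.22,   6.22]), array([-29.59,  -6.02,  22.46]))
(array([-43.75,  50.22,  -0.28]), array([-0.  , -0.  , 22.99]))
```

Call:
{"name": "play_rows", "arguments": {"rows": [[1,[-1.5,1.8,0],[0,0,0]],[1,[-2.5,2.9,0],[0,0,0]],[1,[-2.5,2.9,0],[0,0,0]],[1,[-2.5,2.9,0],[0,0,0]],[1,[-2.5,2.9,0],[0,0,0]],[1,[-2.5,2.9,0],[0,0,0]],[1,[-2.5,2.9,0],[0,0,0]],[1,[-2.5,2.9,0],[0,0,0]],[1,[-2.5,2.9,0],[0,0,0]],[1,[-2.5,2.9,0],[0,0,0]],[1,[-2.5,2.9,0],[0,0,0]],[1,[-2.5,2.9,0],[0,0,0]]], "newtons": 40}}

```text
time: 2.9
ee_pos: [0.4073, 0.131, 0.242]
tcp_rot: [179.8, -0.1, 72.3]
wrist_force: [1.0, -0.5, -0.4]
opening: -0.0
```

Run:
```python
from h import *
print(get_obs()['q'],delta(tcp_for(38,.092,.185),Rt()),delta(tcp_for(38,.092,.23),Rt(0)));print(edge())
```

```text
[ 1.78118111e+01 -1.18225852e+01 -5.93890976e+00  9.56744941e+01
  2.71056108e-02  3.55256921e+01] (array([-14.06,  15.49,   4.2 ]), array([-29.45,  -6.32,  22.9 ])) (array([-14.05,  15.5 ,  -0.3 ]), array([ 0.12, -0.17, 23.49]))
t2.90 ang -1.3 r 276.8 z 231.0 F [ 1.  -0.5 -0.4]
```

Call:
{"name": "play_rows", "arguments": {"rows": [[1,[0,0,0],[0,0,5.8]],[1,[0,0,0],[0,0,5.8]],[1,[0,0,0],[0,0,5.8]],[1,[0,0,0],[0,0,5.8]],[1,[0,0,0],[-6,0,0]],[1,[0,0,0],[-6,0,0]],[1,[0,0,0],[-6,0,0]],[1,[0,0,0],[-6,0,0]],[1,[0,0,0],[-6,0,0]],[1,[0,0,0],[0,0,0]]]}}

```text
time: 3.9
ee_pos: [0.4107, 0.1246, 0.2431]
tcp_rot: [148.7, -0.5, 47.4]
wrist_force: [-0.2, 0.1, -0.1]
opening: -0.0001
```

Run:
```python
from h import *
print(get_obs()['q'],delta(tcp_for(38,.092,.175),Rt()));print(edge())
```

```text
[ 35.7640547  -22.17776957 -18.27501135  86.42716995 -30.46579575
  76.4332237 ] (array([-6.04, 13.75, 14.51]), array([ 1.29,  0.28, -1.43]))
t3.90 ang -1.8 r 263.7 z 228.0 F [-0.2  0.1 -0.1]
```

Call:
{"name": "play_rows", "arguments": {"rows": [[1,[-0.8,1.8,1.2],[0.6,0.1,-0.7]],[1,[-0.8,1.8,1.2],[0.6,0.1,-0.7]],[1,[-0.8,1.8,1.4],[0,0,0]],[1,[-0.8,1.8,1.8],[0,0,0]],[1,[-0.8,1.8,2.0],[0,0,0]],[1,[-0.8,1.8,2.0],[0,0,0]],[1,[-0.8,1.8,2.0],[0,0,0]],[1,[-0.4,0.9,1.4],[0,0,0]],[1,[0,0,0],[0,0,0]]]}}

```text
time: 4.8
ee_pos: [0.5127, -0.0458, 0.1989]
tcp_rot: [151.0, -0.5, 49.3]
wrist_force: [-0.2, -0.4, 0.4]
opening: -0.0001
```

Run:
```python
from h import *
print(get_obs()['q'],delta(tcp_for(38,.092,.130),Rt()));print(edge())
for k in('scene','wrist'):
  p=camera(k); cv2.imwrite(f'pics/{k}1.png',p['img'][:,:,::-1])
```

```text
[  5.44278211 -22.36607782 -23.66597094  67.31852239 -20.11778057
  42.42395022] (array([-0.4 , -2.41,  4.82]), array([-0.98, -0.73,  0.19]))
t4.80 ang 35.2 r 92.0 z 183.9 F [-0.2 -0.4  0.4]
```

View pics/scene1.png

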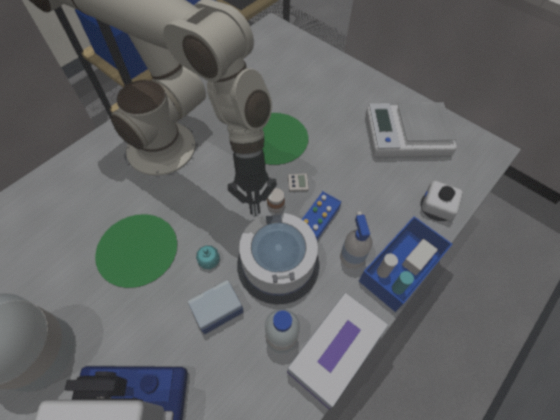

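View pics/wrist1.png

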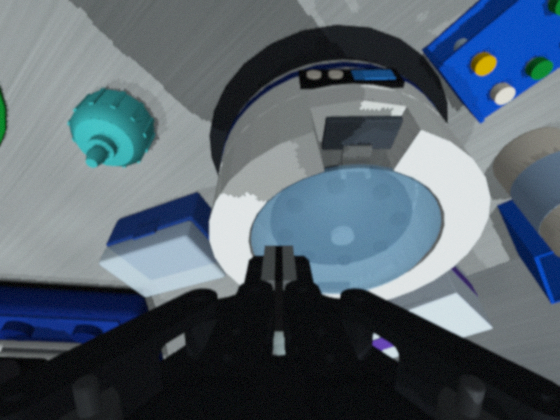

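Call:
{"name": "play_rows", "arguments": {"rows": [[1,[-0.1,-0.5,1.0],[-0.5,-0.4,0]],[1,[-0.1,-0.6,1.1],[-0.5,-0.3,0]],[1,[-0.1,-0.6,1.1],[0,0,0]],[1,[-0.1,-0.5,1.0],[0,0,0]],[1,[0,0,0],[0,0,0]]]}}

```text
time: 5.4
ee_pos: [0.5106, -0.0461, 0.149]
tcp_rot: [149.9, 0.0, 49.3]
wrist_force: [0.6, -0.2, -0.6]
opening: 0.0001
```

Run:
```python
from h import *
print(delta(tcp_for(38,.092,.124),Rt()));print(edge())
o=get_obs();Rn=R.from_euler('xyz',o['tcp_rot'],degrees=True);print(o['torque'])
p=camera('scene');print(proj(p,o['ee_pos']+Rn.apply([[0,-.011,.011],[0,.011,.011]])))
cv2.imwrite('pics/s2.png',cv2.resize(p['img'][150:290,200:340,::-1],None,fx=4,fy=4,interpolation=cv2.INTER_CUBIC))
```

```text
(array([-0.19, -0.17,  1.05]), array([ 0.11, -0.22,  0.41]))
t5.40 ang 35.7 r 93.9 z 134.0 F [ 0.6 -0.2 -0.6]
[0.28525957 0.35348831 0.0032509 ]
[[255.04010617 221.26960642]
 [255.56558627 225.41774905]]
```

View pics/s2.png

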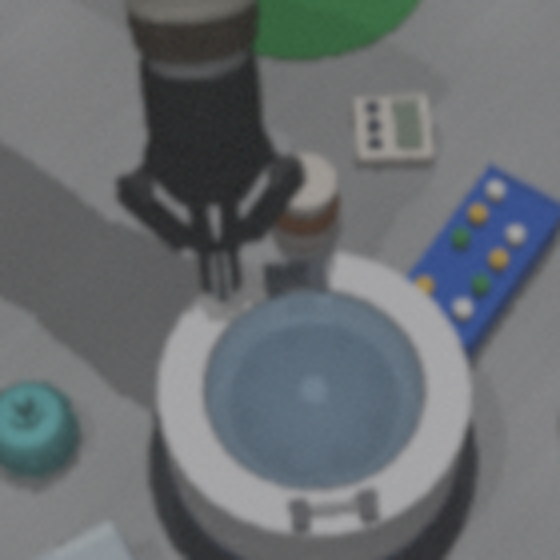

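Call:
{"name": "play_rows", "arguments": {"rows": [[1,[-0.1,-0.2,0.35],[0,0,0]],[1,[0,-0.15,0.26],[0,0,0]],[1,[0,-0.05,0.09],[0,0,0]],[1,[0,0,0],[0,0,0]]]}}

```text
time: 5.85
ee_pos: [0.5108, -0.0468, 0.1426]
tcp_rot: [149.8, -0.1, 49.3]
wrist_force: [-0.2, -0.8, -0.6]
opening: -0.0
```

```bash
python3 -c "
from h import *
print(edge())"
```

```text
t5.85 ang 36.1 r 93.5 z 127.5 F [-0.2 -0.8 -0.6]
```

Call:
{"name": "play_rows", "arguments": {"rows": [[1,[0,-0.1,0.17],[0,0,0]],[1,[0,-0.05,0.09],[0,0,0]]]}}

```text
time: 6.05
ee_pos: [0.5112, -0.0468, 0.14]
tcp_rot: [149.7, -0.1, 49.3]
wrist_force: [-0.0, -0.4, -0.0]
opening: -0.0003
```

```bash
python3 -c "
from h import *
print(edge())"
```

```text
t6.05 ang 36.1 r 93.2 z 125.0 F [-0.  -0.4 -0. ]
```

Call:
{"name": "play_rows", "arguments": {"rows": [[1,[0,-0.08,0.14],[0,0,0]]]}}

```text
time: 6.15
ee_pos: [0.5113, -0.0468, 0.1385]
tcp_rot: [149.7, -0.2, 49.3]
wrist_force: [-0.3, 0.2, 0.1]
opening: -0.0
```

```bash
python3 -c "
from h import *
print(edge())"
```

```text
t6.15 ang 36.1 r 93.0 z 123.5 F [-0.3  0.2  0.1]
```

Call:
{"name": "play_rows", "arguments": {"rows": [[1,[0,-0.05,0.09],[0,0,0]],[1,[0,-0.05,0.09],[0,0,0]]]}}

```text
time: 6.35
ee_pos: [0.5115, -0.0469, 0.1371]
tcp_rot: [149.7, -0.2, 49.3]
wrist_force: [-8.6, 3.1, 12.3]
opening: -0.0002
```

```bash
python3 -c "
from h import *
print(edge())"
```

```text
t6.35 ang 36.1 r 92.8 z 122.1 F [-8.6  3.1 12.3]
```

Call:
{"name": "play_rows", "arguments": {"rows": [[1,[0,0,0],[0,0,0]]]}}

```text
time: 6.45
ee_pos: [0.5117, -0.0469, 0.1377]
tcp_rot: [149.6, -0.2, 49.3]
wrist_force: [0.1, 0.7, -0.0]
opening: 0.0
```

Run:
```python
from h import *
print(edge())
print(delta(tcp_for(34,.093,.122),Rt()),delta(tcp_for(30,.094,.122),Rt()))
import numpy as np
pr=tcp_for(36,.0928,.122)
for a in range(33,-1,-3):
    q=tcp_for(a,.0928+.004*(36-a)/36,.122); print(a,np.round(Rt().T@(q-pr)*100,2)); pr=q
```

```text
t6.45 ang 36.1 r 92.7 z 122.6 F [ 0.1  0.7 -0. ]
(array([ 0.26, -0.22, -0.05]), array([ 0.36, -0.41,  0.29])) (array([ 0.77, -0.58, -0.27]), array([ 0.36, -0.41,  0.29]))
33 [ 0.38 -0.26 -0.15]
30 [ 0.4  -0.25 -0.14]
27 [ 0.41 -0.23 -0.13]
24 [ 0.43 -0.21 -0.12]
21 [ 0.44 -0.19 -0.11]
18 [ 0.46 -0.17 -0.1 ]
15 [ 0.47 -0.15 -0.09]
12 [ 0.48 -0.13 -0.07]
9 [ 0.49 -0.11 -0.06]
6 [ 0.49 -0.09 -0.05]
3 [ 0.5  -0.06 -0.04]
0 [ 0.5  -0.04 -0.02]
```

Call:
{"name": "play_rows", "arguments": {"rows": [[1,[0.38,-0.29,-0.1],[0,0,0]],[1,[0.4,-0.28,-0.09],[0,0,0]]]}}

```text
time: 6.65
ee_pos: [0.5127, -0.0375, 0.1373]
tcp_rot: [149.5, -0.2, 49.2]
wrist_force: [0.8, -2.3, 3.6]
opening: -0.0001
```

```bash
python3 -c "
from h import *
print(edge())"
```

```text
t6.65 ang 30.3 r 92.9 z 122.3 F [ 0.8 -2.3  3.6]
```

Call:
{"name": "play_rows", "arguments": {"rows": [[1,[0.41,-0.26,-0.07],[0,0,0]],[1,[0.43,-0.24,-0.06],[0,0,0]]]}}

```text
time: 6.85
ee_pos: [0.5151, -0.0278, 0.1373]
tcp_rot: [149.3, -0.2, 49.1]
wrist_force: [-1.1, -4.3, 6.3]
opening: -0.0003
```

```bash
python3 -c "
from h import *
print(edge())"
```

```text
t6.85 ang 24.1 r 92.8 z 122.2 F [-1.1 -4.3  6.3]
```

Call:
{"name": "play_rows", "arguments": {"rows": [[1,[0.44,-0.22,-0.07],[0,0,0]],[1,[0.46,-0.2,-0.06],[0,0,0]]]}}

```text
time: 7.05
ee_pos: [0.5184, -0.0177, 0.1373]
tcp_rot: [149.2, -0.2, 49.0]
wrist_force: [-1.4, -3.8, 4.7]
opening: 0.0001
```

```bash
python3 -c "
from h import *
print(edge())"
```

```text
t7.05 ang 17.6 r 93.2 z 122.2 F [-1.4 -3.8  4.7]
```

Call:
{"name": "play_rows", "arguments": {"rows": [[1,[0.46,-0.21,-0.06],[0,0,0]]]}}

```text
time: 7.15
ee_pos: [0.52, -0.0125, 0.1369]
tcp_rot: [149.1, -0.2, 49.0]
wrist_force: [0.1, -2.2, 3.4]
opening: 0.0
```

```bash
python3 -c "
from h import *
print(edge())"
```

```text
t7.15 ang 14.3 r 94.0 z 121.8 F [ 0.1 -2.2  3.4]
```

Call:
{"name": "play_rows", "arguments": {"rows": [[1,[0.46,-0.19,-0.04],[0,0,0]]]}}

```text
time: 7.25
ee_pos: [0.5216, -0.0069, 0.1357]
tcp_rot: [149.2, -0.2, 49.1]
wrist_force: [0.2, -0.5, -1.0]
opening: 0.0
```

```bash
python3 -c "
from h import *
print(edge())"
```

```text
t7.25 ang 10.8 r 95.3 z 120.6 F [ 0.2 -0.5 -1. ]
```

```bash
python3 -c "
from h import *
print(delta(tcp_for(5,.097,.1195),Rt()),delta(tcp_for(0,.097,.119),Rt()))"
```

```text
(array([ 0.95, -0.3 , -0.04]), array([ 0.78, -0.34,  0.11])) (array([ 1.8 , -0.36, -0.01]), array([ 0.78, -0.34,  0.11]))
```

Call:
{"name": "play_rows", "arguments": {"rows": [[1,[0.45,-0.1,0.0],[0.3,0,0]],[1,[0.45,-0.1,0.0],[0.3,0,0]],[1,[0.45,-0.05,0.0],[0,0,0]],[1,[0.45,-0.05,0.0],[0,0,0]],[1,[0,0,0],[0,0,0]]]}}

```text
time: 7.75
ee_pos: [0.5317, 0.0114, 0.1315]
tcp_rot: [150.1, -0.1, 49.2]
wrist_force: [-0.5, 0.6, -0.0]
opening: -0.0001
```

Run:
```python
from h import *
print(edge())
print(delta(tcp_for(0,.097,.104),Rt()))
for k in('scene','wrist'):
  p=camera(k); im=p['img'][:,:,::-1]
  if k=='scene': im=cv2.resize(im[150:290,200:340],None,fx=4,fy=4,interpolation=cv2.INTER_CUBIC)
  cv2.imwrite(f'pics/{k}3.png',im)
```

```text
t7.75 ang -1.4 r 98.4 z 116.4 F [-0.5  0.6 -0. ]
(array([-0.25, -0.51,  1.14]), array([-0.13, -0.33,  0.27]))
```

View pics/scene3.png

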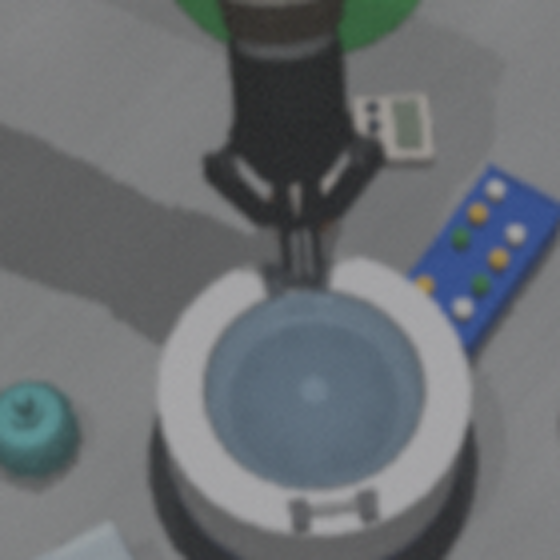

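View pics/wrist3.png

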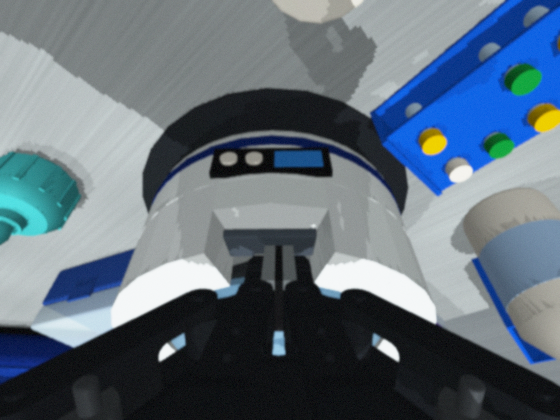

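Call:
{"name": "play_rows", "arguments": {"rows": [[1,[-0.1,0.0,0.25],[0,0,0]],[1,[-0.1,-0.08,0.25],[0,0,0]]]}}

```text
time: 8.05
ee_pos: [0.5316, 0.0082, 0.1271]
tcp_rot: [150.1, -0.2, 49.2]
wrist_force: [-1.0, 1.5, 5.3]
opening: 0.0
```

```bash
python3 -c "
from h import *
print(edge())"
```

```text
t8.05 ang 0.0 r 96.2 z 112.0 F [-1.   1.5  5.3]
```

Call:
{"name": "play_rows", "arguments": {"rows": [[1,[0,-0.13,0.25],[0,0,0]],[1,[0,-0.13,0.25],[0,0,0]]]}}

```text
time: 8.25
ee_pos: [0.5325, 0.0078, 0.1229]
tcp_rot: [150.0, -0.3, 49.2]
wrist_force: [-4.2, 2.5, 7.1]
opening: -0.0001
```

```bash
python3 -c "
from h import *
print(edge())"
```

```text
t8.25 ang -0.2 r 95.3 z 107.9 F [-4.2  2.5  7.1]
```

Call:
{"name": "play_rows", "arguments": {"rows": [[1,[0,-0.13,0.18],[0,0,0]],[1,[0,-0.11,0.13],[0,0,0]]]}}

```text
time: 8.45
ee_pos: [0.5326, 0.008, 0.121]
tcp_rot: [149.8, -0.5, 49.2]
wrist_force: [-4.1, 1.0, 8.6]
opening: 0.0003
```

```bash
python3 -c "
from h import *
print(edge())"
```

```text
t8.45 ang -0.4 r 95.3 z 105.9 F [-4.1  1.   8.6]
```

Call:
{"name": "play_rows", "arguments": {"rows": [[1,[0,-0.09,0.15],[0,0,0]]]}}

```text
time: 8.55
ee_pos: [0.5328, 0.0081, 0.1203]
tcp_rot: [149.8, -0.5, 49.2]
wrist_force: [-5.5, 2.1, 9.5]
opening: -0.0001
```

```bash
python3 -c "
from h import *
print(edge())"
```

```text
t8.55 ang -0.5 r 95.1 z 105.3 F [-5.5  2.1  9.5]
```

Call:
{"name": "play_rows", "arguments": {"rows": [[1,[0,-0.12,0.22],[0,0,0]]]}}

```text
time: 8.65
ee_pos: [0.5332, 0.008, 0.1196]
tcp_rot: [149.7, -0.6, 49.2]
wrist_force: [-17.9, 6.9, 24.1]
opening: -0.0
```

Run:
```python
from h import *
print(edge())
p=camera('scene'); im=p['img'][:,:,::-1]
im=cv2.resize(im[150:290,200:340],None,fx=4,fy=4,interpolation=cv2.INTER_CUBIC)
cv2.imwrite(f'pics/s4.png',im)
```

```text
t8.65 ang -0.6 r 94.8 z 104.6 F [-17.9   6.9  24.1]
```

View pics/s4.png

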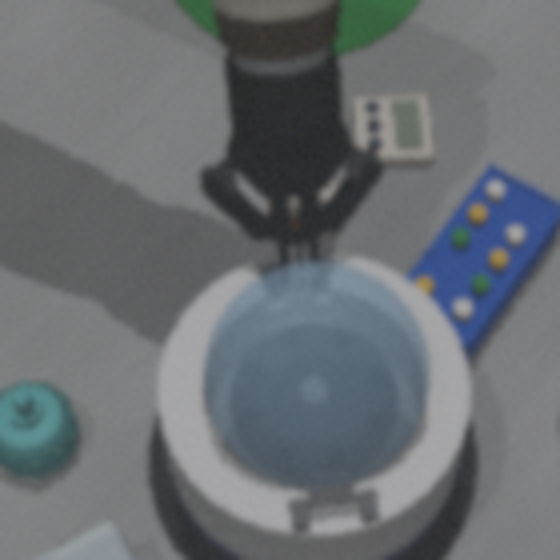

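Call:
{"name": "play_rows", "arguments": {"rows": [[1,[0,0,-0.8],[0,0,0]],[1,[0,-0.3,-1.8],[0,0,0]],[1,[0,-0.8,-2.5],[0,0,0]],[1,[0,-0.8,-3],[0,0,0]],[1,[0,-0.8,-3],[0,0,0]],[1,[0,-0.5,-3],[0,0,0]],[1,[0,0,-2],[0,0,0]],[1,[0,0,0],[0,0,0]],[1,[0,0,0],[0,0,0]],[1,[0,0,0],[0,0,0]],[1,[0,0,0],[0,0,0]],[1,[0,0,0],[0,0,0]]]}}

```text
time: 9.9
ee_pos: [0.4455, 0.0775, 0.2435]
tcp_rot: [149.7, -0.5, 48.9]
wrist_force: [0.3, -0.0, 0.5]
opening: 0.0
```

Run:
```python
from h import *
print(edge())
for k in('scene','top'):
  p=camera(k); cv2.imwrite(f'pics/{k}5.png',p['img'][:,:,::-1])
```

```text
t9.90 ang 1.2 r 206.6 z 228.5 F [ 0.3 -0.   0.5]
```

View pics/scene5.png

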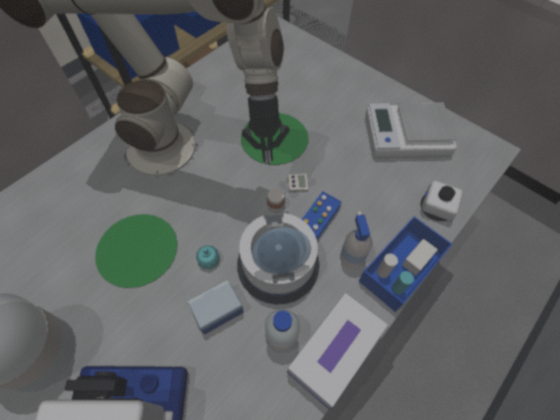

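View pics/top5.png

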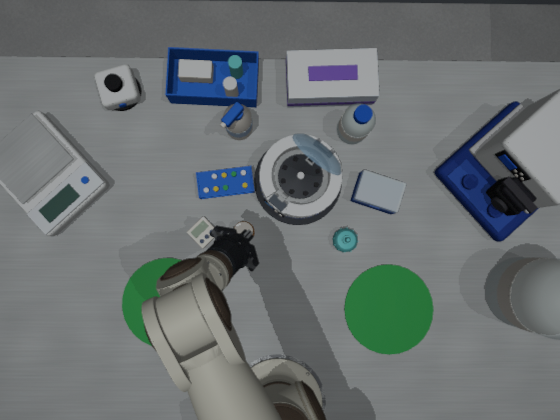

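Call:
{"name": "play_rows", "arguments": {"rows": [[1,[0,0,-2],[0,0,0]],[1,[0,0,-2],[0,0,0]],[1,[0,0,0],[0,0,0]],[1,[0,0,0],[0,0,0]],[1,[0,0,0],[0,0,0]],[1,[0,0,0],[0,0,0]],[1,[0,0,0],[0,0,0]],[1,[0,0,0],[0,0,0]]]}}

```text
time: 10.8
ee_pos: [0.4299, 0.0891, 0.2744]
tcp_rot: [149.8, -0.2, 48.8]
wrist_force: [0.0, -0.1, 0.1]
opening: 0.0002
```

Run:
```python
from h import *
print(edge())
p=camera('scene'); a=cv2.imread('pics/scene0.png'); b=p['img'][:,:,::-1].copy()
d=cv2.GaussianBlur(cv2.absdiff(a,b),(3,3),0).max(2); d=(d>25).astype(np.uint8)*255
cv2.imwrite('pics/diff.png',np.hstack([cv2.resize(b[150:290,200:340],(560,560),interpolation=cv2.INTER_CUBIC),]))
cv2.imwrite('pics/d2.png',d)
q=camera('top')
for pp in(p,q):
  for t in('lid','tube_rack','timer','filter_capsule','sample_jar','media_bottle','spray_bottle','tip_box'):
    print(t,[(np.round(r['point'],3),r['confidence']) for r in spotter.spot_in(pp,t)][:2])
```

```text
t10.80 ang 1.5 r 226.1 z 259.3 F [ 0.  -0.1  0.1]
lid [(array([ 0.646, -0.093,  0.226]), 0.59)]
tube_rack [(array([0.602, 0.149, 0.04 ]), 0.96)]
timer [(array([0.459, 0.204, 0.018]), 0.56)]
filter_capsule [(array([ 0.445, -0.184,  0.041]), 0.8)]
sample_jar [(array([0.467, 0.086, 0.057]), 0.86)]
media_bottle [(array([ 0.76 , -0.215,  0.135]), 0.86), (array([0.468, 0.086, 0.058]), 0.42)]
spray_bottle [(array([0.756, 0.096, 0.12 ]), 0.7)]
tip_box [(array([ 0.581, -0.273,  0.074]), 0.96)]
lid [(array([ 0.632, -0.083,  0.25 ]), 0.81)]
tube_rack [(array([0.596, 0.145, 0.039]), 0.76)]
timer [(array([0.466, 0.211, 0.014]), 0.72)]
filter_capsule [(array([ 0.435, -0.177,  0.044]), 0.6)]
sample_jar [(array([0.462, 0.093, 0.065]), 0.59)]
media_bottle [(array([ 0.733, -0.189,  0.133]), 0.87)]
spray_bottle [(array([0.734, 0.109, 0.125]), 0.61), (array([ 0.567, -0.262,  0.071]), 0.56)]
tip_box [(array([ 0.564, -0.265,  0.072]), 0.85)]
```

View pics/diff.png

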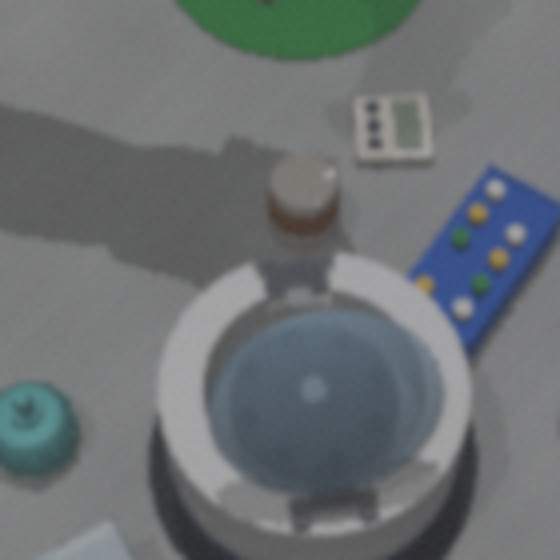

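View pics/d2.png

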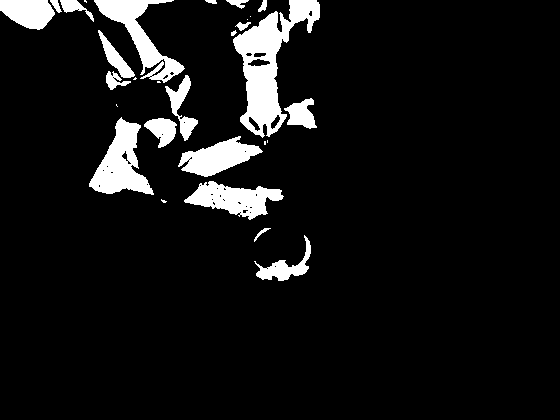

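The lid stands open: its middle is at z ≈ 0.23–0.25 m. Apart from the robot, its shadow and the lid, the scene hasn't changed. The hand is clear, with wrist force at about 0.

```bash
python3 -c "
from workcell import job_done
print(job_done())"
```

```text
the job is handed in; nothing more can be done
None
```

The centrifuge is open: its lid is standing up and the hand is well clear. I handed the job in at about 11 s of the 64 s allowed.

**What I did:**
- **Touching the rim:** I rested the shut fingertip on the rim about 36° from the notch and slid it along at about 3–6 N. The first touch-down peaked briefly at about 12 N vertically (15 N in all).
- **Finding the notch:** The contact force vanished and the tip dropped about 11° before the notch's middle. That agrees with where the cameras showed it.
- **Pressing the catch:** I pressed the pad down with the hand leaning outward, away from the lid. It stopped about 17 mm below the rim, where the force rose to 24 N vertically (31 N in all, at the fingertip) with almost no further movement. I then pulled back up and outward.

**Last checks:**
- **Lid:** The detector placed the lid's middle at 0.23–0.25 m, up from about 0.13–0.14 m when shut. The top view taken just before showed the rotor inside. A second later the scene view still showed the lid up.
- **Hand:** The wrist force was about 0 N.
- **Bystanders:** Comparing before and after pictures from the scene camera showed changes only in the arm, its shadow and the lid. The detector put the bystanders within a few mm of where they started, except the timer, about 9 mm off in the top view. The picture comparison showed no change there.

**Disagreements:** The measured rim height was about 1.5–2 mm lower than nominal, so I judged depth from the felt rim. The two cameras also differed by up to about 3 cm for tall bystanders such as the bottles, both before and after, so this wasn't movement.

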